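Centre the check weight on the bench scale and press its key

ROBOT

A 7-joint arm with a two-finger parallel gripper is mounted at the origin on a cart in front of the work surface, level with it; the furniture and walls round the work are solid. World frame = base frame: x ahead of the robot, y to its left, z up, the work surface at z = 0. Lengths are in m, angles in degrees, forces in N, time in s.
With the tool pointing down it reaches from about 0.425 to 0.875 m from the base axis. Payload 4.7 kg.
Tool frame: the origin (TCP) lies on the centre line of the jaws, within the pads' length; the fingertips stand 19 mm ahead of it and the grasp point (between the pads) is the TCP; z points along the fingers, y is the line along which they close (so a half turn about z gives the same grasp; the last joint's range is limited). The gripper opens to 87 mm and grips with 3 to 60 N. Pads are 19 mm wide; open, the fingers measure 117 mm over their backs; the gripper's body (75 mm by 190 mm) begins 51 mm behind the grasp point.
Start: joints at [0.808, 18.392, -4.016, 83.108, 1.295, 78.541, -3.26], TCP at [0.65, -0, 0.242] pointing down, gripper open.
Joint ranges: [-163.93, 163.93], [-17.29, 119.83], [-79.2, 71.16], [3.27, 140.29], [-89.18, 269.18], [5.43, 117.66], [-154.24, 154.24]. Speed limits (degrees/s): [147.25, 147.25, 180, 180, 180, 180, 180].

INTERFACE

Orientations are given as [roll, pitch, yaw] about the fixed x, y, z axes, in that order (R = Rz(yaw) Ry(pitch) Rx(roll)).
In Python, from cell import env, imaging gives the robot as it stands.
- The arm moves only by the shell command python3 -m crank 'ROWS' [OPENING] [FORCE]. ROWS is JSON, a list of rows, each an object of numbers: "x", "y", "z": the shift along the tool's x, y, z in m; "turn": the turn about the tool's z in rad. In form: [{"x": .., "y": .., "z": .., "turn": ..}, ...]. A call has 1 to 12 rows; each row is the pose to reach, as a shift and turn from the pose commanded when the call began, along the tool's axes at that moment; what a row does not reach only later rows make up. A row lasts 1/8 s, in which the tool goes at most 62.5 mm and 10.7 degrees, less where a joint would pass 70% of its speed; a pose out of reach is approached as far as the arm can. A call with a gripper value outside its range is refused whole. OPENING is the finger opening in m, from 0 to 0.087, set as the call begins (- or left out, the last holds). The fingers move at their own pace and stop on an object; FORCE is the grip in N (left out, the last holds). Time passes only in rows, so rows that repeat a pose let the fingers close. It gives the time, the measured TCP pose, the force, the opening and the grip force at its end, in the units of the state.
- env.get_obs(): the state, without advancing time (a new reading comes with each control period).
- imaging.read_camera(name): name is "scene" or "side" or "wrist"; returns the picture (400x640x3 uint8, red, green, blue); there is no depth.
- imaging.get_calibration(name): a dict with "camera_matrix" (3x3 intrinsics, pixels), "position" and "attitude" of the camera in the world. Camera axes: x right, y up, looking along -z (the intrinsics and any distortion apply to the point x, -y, -z); pixel columns grow to the right and rows downward; lengths in m; the calibration is good to about 2 mm. The wrist camera is an equidistant fisheye: a pixel r from the principal point sees the ray r / f radians off the axis. A picture is of the moment at which its call begins: read the wrist's pose just before it. get_calibration takes no time and is no camera call; for the wrist camera it gives the pose at the moment of the call.
- env.sign_off(): hands the job in; it is judged then, once.
The state is a dict: "time_s": time; "qpos": joint angles; "joint_velocities": joint speeds; "effort": joint torques, N m; "tool_pos": TCP position; "tool_rot": TCP orientation; "force": force on the tool from outside, world axes, zero at the start; "wrist_torque": the same for the moment, N m; "grip_width": finger opening in m; "grasp_force": force on a finger pad.
Only numpy, scipy, OpenCV 4.12 (cv2) and the standard library are available. Lean on these libraries where they do the work, as an engineer would, in place of code of your own. Each camera call takes 0.05 s, during which the arm holds its last target. There are 200 camera calls.

TASK

The slender brass check weight stands off-centre on the small round pan of the bench scale. Nudge it with light pushes of the fingertips, low down, until it stands upright in the middle of the pan, then press the scale's round white key fully down with a fingertip and let it go. Do not pinch, lift, strike or tip the weight or push it off the pan, do not press the key before the weight is in the middle, and leave the other things where they are.

Things in the scene. Friction and masses are not known exactly. Their poses are not given: they have to be found in the camera images.
- weight: the loose brass check weight, about 0.2 kg, round, 58 mm tall: foot 22 mm in diameter, flange 34 mm in diameter from 6 to 14 mm above its underside, straight body 24 mm in diameter up to 42 mm, thin neck, knob 18 mm in diameter on top. Origin at the centre of its underside, z up along its axis; its yaw means nothing
- weight_mid (a point): point on the weight's axis 25 mm above its underside. The weight starts 18 to 28 mm from the pan's middle, in any direction; friction on the pan is 0.3 to 0.5. It slides when pushed slowly at the flange (fingertip lowered to 6 to 8 mm above the pan, so that it meets the flange) and tips over easily when pushed higher up or struck
- pan_center (a point): middle of the top face of the scale's round steel pan, which is flat, rimless, fixed, 90 mm in diameter and 6 mm thick, with two engraved circles 40 and 80 mm in diameter round the middle; z up, its yaw means nothing. The pan's top is 51 mm above the counter and about 19 mm above the top of the scale's housing. The grey housing (230 x 150 mm) does not move
- cal_key_top (a point): centre of the top of the round white spring key, 22 mm in diameter, on the black key panel at the end of the scale nearer the robot, about 128 mm from the pan's middle; it is pressed straight down
- cal_key (a joint): travel of the white key (m): 0 released, 0.005 fully down (about 4 N); counts as pressed beyond 0.004; springs back when released
- tape_measure: bystander: black tape measure, 37 x 74 x 64 mm, standing on the counter to the left of the scale, beside the pan; origin at the centre of its underside
- screwdriver_1: bystander: screwdriver 168 mm long, 27 mm thick, lying to the right of the scale; origin at the centre of its underside
- tape_1: bystander: small roll of dark tape, 51 x 48 x 19 mm, lying to the left of the scale, beside the key panel; origin at the centre of its underside
Mind the look-alikes: they are no part of the job. Several things have the shape of the weight; the one meant has the colours described above.

How it is judged:
By the outcome, as a careful person would: the job done as asked, in the order asked, and still so for the second after the job is handed in, with the robot touching nothing.
It also fails if it takes over 45 s, if anything falls off the work surface, if the arm or the gripper's body presses on something with over 40 N, if the wrist force passes 120 N, or if a joint passes its speed limit or range.

## Working session

There is one attempt and no reset: what is moved stays moved. The work goes in short steps, Python scripts to look and compute and a shell command to move; the robot and the scene stay as the last step left them, time stands still between calls to the robot, and variables do not carry over. Pictures are saved under pics/ and viewed, at most 14 in all, crops included, and the job is handed in when it is done.

```bash
ls; mkdir -p pics; python3 - <<'E'
from cell import env, imaging
import cv2,numpy as np
o=env.get_obs();print(o['time_s'],o['tool_pos'],o['tool_rot'],o['grip_width'])
for n in ['scene','side','wrist']:
    c=imaging.get_calibration(n);print(n,c)
    im=imaging.read_camera(n);cv2.imwrite(f'pics/{n}0.png',im[:,:,::-1])
a=cv2.imread('pics/scene0.png');b=cv2.imread('pics/side0.png')
E
```

```text
pics
0.0 [ 6.49476847e-01 -1.89066871e-05  2.40442994e-01] [-1.79888197e+02  4.84003717e-03  9.00041804e+01] 0.08691210880110377
scene {'camera_matrix': array([[420.91885274,   0.        , 306.75894036],
       [  0.        , 420.91885274, 199.783556  ],
       [  0.        ,   0.        ,   1.        ]]), 'position': array([0.01256854, 0.53340103, 0.65214706]), 'attitude': array([  52.48657137,    0.39551136, -133.93089366])}
side {'camera_matrix': array([[499.02871789,   0.        , 315.54768235],
       [  0.        , 499.02871789, 199.83935235],
       [  0.        ,   0.        ,   1.        ]]), 'position': array([ 0.3757136 , -0.70712674,  0.7242064 ]), 'attitude': array([ 49.61158161,   0.48277702, -15.0801022 ])}
wrist {'camera_matrix': array([[309.70691629,   0.        , 325.34606294],
       [  0.        , 309.70691629, 205.63141657],
       [  0.        ,   0.        ,   1.        ]]), 'position': array([0.64922513, 0.07733905, 0.38434979]), 'attitude': array([-16.48987155,   0.08057485,   0.02991221])}
```

View pics/scene0.png

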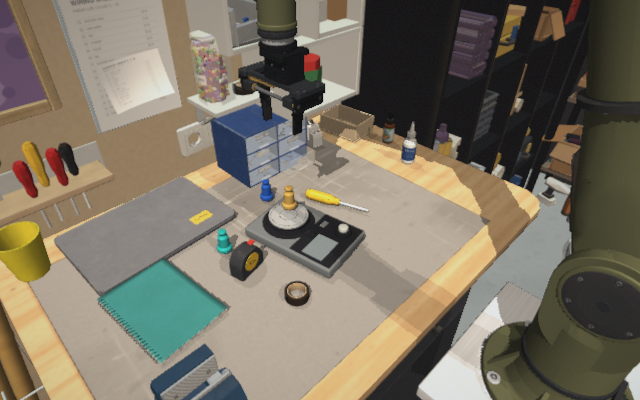

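View pics/wrist0.png

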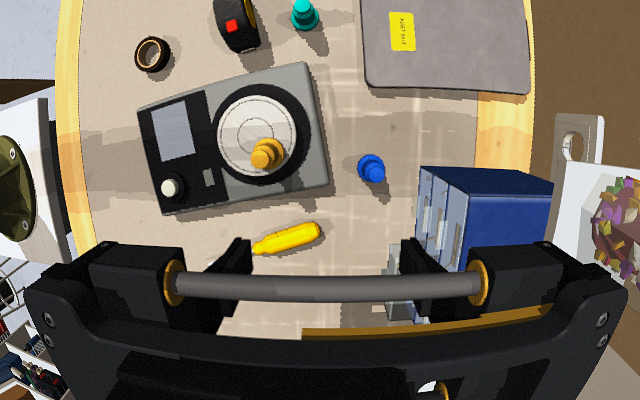

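View pics/side0.png

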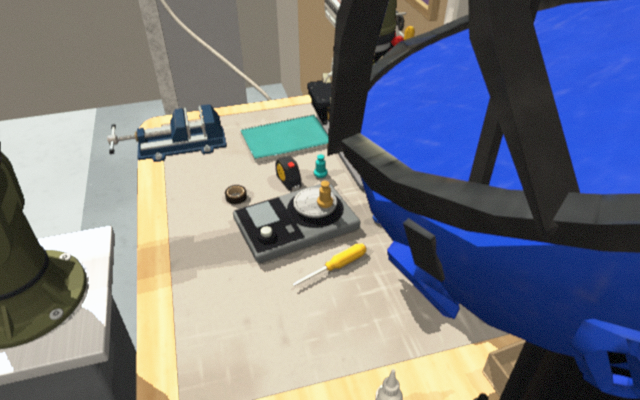

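The scene has three weight shapes: brass at wrist px (265,152) on the pan, blue at (372,168) and teal at (304,13), both on the counter. The brass one on the pan fits the description. The white key is at (170,188). I'll confirm with an enlarged crop and measure.

```bash
cat > h.py <<'E'
from cell import env, imaging
import cv2,numpy as np
from scipy.spatial.transform import Rotation as R
def ray(c,name,p):
    K=c['camera_matrix'];x=(p[0]-K[0,2])/K[0,0];y=(p[1]-K[1,2])/K[1,1]
    if name=='wrist':
        r=np.hypot(x,y);s=np.sin(r)/r if r>1e-9 else 1;d=np.array([x*s,-y*s,-np.cos(r)])
    else: d=np.array([x,-y,-1.])
    return R.from_euler('xyz',c['attitude'],degrees=True).apply(d)
def onz(c,name,p,z):
    d=ray(c,name,p);o=np.array(c['position']);return o+d*(z-o[2])/d[2]
def proj(c,name,P):
    q=R.from_euler('xyz',c['attitude'],degrees=True).inv().apply(np.array(P)-c['position']);q=np.array([q[0],-q[1],-q[2]])
    K=c['camera_matrix']
    if name=='wrist':
        r=np.hypot(q[0],q[1]);t=np.arctan2(r,q[2]);u=q[:2]/r*t
    else: u=q[:2]/q[2]
    return u*K[0,0]+K[:2,2]
def shot(name,f=None):
    c=imaging.get_calibration(name);im=imaging.read_camera(name)[:,:,::-1].copy()
    if f: cv2.imwrite('pics/'+f,im)
    return c,im
E
python3 - <<'E'
from h import *
c=imaging.get_calibration('wrist');im=cv2.imread('pics/wrist0.png')
crop=im[60:215,130:335];cv2.imwrite('pics/crop0.png',cv2.resize(crop,None,fx=3.8,fy=3.8,interpolation=cv2.INTER_CUBIC))
hsv=cv2.cvtColor(im,cv2.COLOR_BGR2HSV)
# brass mask
m=cv2.inRange(hsv,(10,120,80),(28,255,255));m[:,:200]=0;m[:100]=0;m[185:]=0;m[:,330:]=0
ys,xs=np.where(m>0);print('brass',xs.min(),xs.max(),ys.min(),ys.max(),len(xs))
# pan mask: bright low-sat, convex hull with ellipse
p=cv2.inRange(hsv,(0,0,130),(180,70,255));p[:,:205]=0;p[:,305:]=0;p[:80]=0;p[190:]=0
p|=m
n,l,s,ce=cv2.connectedComponentsWithStats(p);print(s,ce)
E
```

```text
brass 251 283 138 169 759
[[     0      0    640    400 249775]
 [   205     80    100     43   1330]
 [   217     95     79     81   4725]
 [   299    162      6     24     75]
 [   205    170      2      1      2]
 [   226    173     19     13     90]
 [   206    185      3      1      3]] [[321.14485437 201.33928936]
 [246.78721805  89.89323308]
 [255.06645503 133.92698413]
 [302.25333333 172.6       ]
 [205.5        170.        ]
 [232.52222222 180.84444444]
 [207.         185.        ]]
```

View pics/crop0.png

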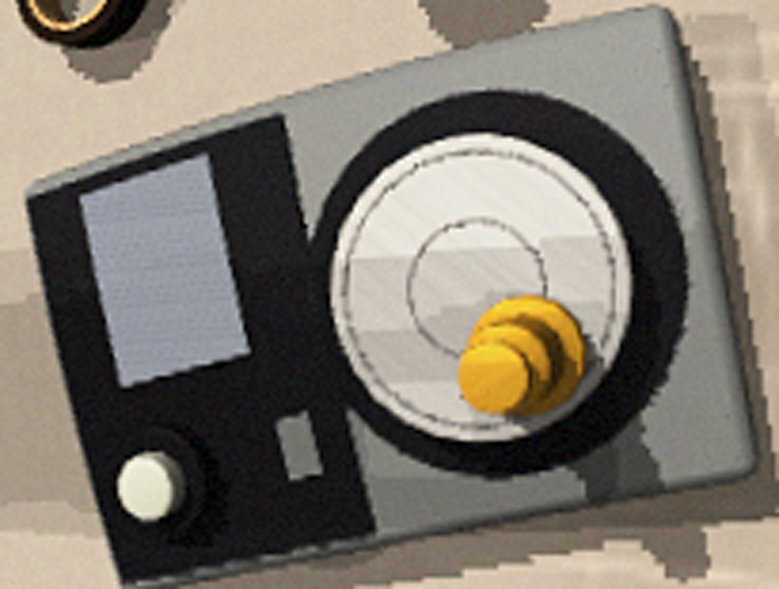

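The brass weight stands on the pan at crop (494–530, 355–378). Pan middle is (480,288), white key (150,487). This is confirmed as the one meant.

```bash
python3 - <<'E'
from h import *
c=imaging.get_calibration('wrist');f=lambda x,y:(130+(x+.5)/3.8-.5,60+(y+.5)/3.8-.5)
P=lambda x,y,z:onz(c,'wrist',f(x,y),z)[:2].round(4)
print('pan',P(480,288,.051),'edges',P(330,288,.051),P(631,288,.051),P(480,133,.051),P(480,441,.051), 'circ',P(478,287,.051))
print('knob',P(494,378,.107),P(494,378,.102)); print('flange R/T edges',P(586,352,.063),P(532,295,.065))
print('key',P(149,487,.04),P(149,487,.045))
# side & scene
im=cv2.imread('pics/side0.png');cs=imaging.get_calibration('side')
for n in ['side','scene']:
    im=cv2.imread(f'pics/{n}0.png');cc=imaging.get_calibration(n);hsv=cv2.cvtColor(im,cv2.COLOR_BGR2HSV)
    m=cv2.inRange(hsv,(8,120,70),(28,255,255));k=proj(cc,n,[0.59,.1,.08]);print(n,k)
    M=np.zeros_like(m);x,y=k.astype(int);M[y-35:y+35,x-35:x+35]=m[y-35:y+35,x-35:x+35]
    nn,l,s,ce=cv2.connectedComponentsWithStats(M);i=1+s[1:,4].argmax();print(s[i],ce[i])
    for z in (.105,.051): print(z,[onz(cc,n,q,z)[:2].round(4) for q in ((s[i][0]+s[i][2]/2,s[i][1]+s[i][2]*.2),)])
    s=s[i]
    print('flange widest row');
    for r in range(s[1],s[1]+s[3]):
        xs=np.where(l[r]==i)[0] if False else np.where(M[r]>0)[0]
        if len(xs): print(r,xs.min(),xs.max(),end='; ')
    print()
E
```

```text
pan [0.5734 0.0582] edges [0.5276 0.0601] [0.6171 0.0572] [0.5743 0.1029] [0.5716 0.0133] circ [0.5728 0.0585]
knob [0.5889 0.0395] [0.5878 0.0388]
flange R/T edges [0.6055 0.0404] [0.5912 0.0566]
key [ 0.4534 -0.0016] [ 4.563e-01 -4.000e-04]
side [316.65881386 175.95075426]
[317 181  16  27 282] [324.55673759 195.26950355]
0.105 [array([0.5906, 0.0383])]
0.051 [array([0.6094, 0.1033])]
flange widest row
181 322 327; 182 321 328; 183 321 328; 184 321 328; 185 322 328; 186 322 328; 187 321 328; 188 320 329; 189 320 329; 190 320 329; 191 320 329; 192 320 329; 193 320 329; 194 320 329; 195 320 329; 196 320 329; 197 319 330; 198 318 331; 199 318 331; 200 317 332; 201 317 332; 202 318 331; 203 318 331; 204 319 331; 205 319 330; 206 320 329; 207 323 327; 
scene [267.95990907 208.03097088]
[282 186  15  24 240] [288.64166667 198.66666667]
0.105 [array([0.5834, 0.0417])]
0.051 [array([ 0.6397, -0.0068])]
flange widest row
186 286 291; 187 285 291; 188 285 291; 189 285 291; 190 286 291; 191 285 291; 192 284 293; 193 284 293; 194 284 293; 195 284 293; 196 284 293; 197 284 293; 198 284 293; 199 284 293; 200 284 293; 201 283 295; 202 282 296; 203 282 296; 204 282 295; 205 283 295; 206 283 295; 207 284 294; 208 285 293; 209 286 292;
```

```bash
python3 -m crank '[{"x":0.001,"y":-0.008,"z":0.01,"turn":0.17},{"x":0.002,"y":-0.016,"z":0.03,"turn":0.35},{"x":0.003,"y":-0.024,"z":0.06,"turn":0.52},{"x":0.005,"y":-0.031,"z":0.09,"turn":0.70},{"x":0.005,"y":-0.031,"z":0.115,"turn":0.873},{"x":0.005,"y":-0.031,"z":0.13,"turn":0.873},{"x":0.005,"y":-0.031,"z":0.13,"turn":0.873},{"x":0.005,"y":-0.031,"z":0.13,"turn":0.873}]' 0 5
python3 - <<'E'
from h import *
o=env.get_obs();print(o['time_s'],o['tool_pos'],o['tool_rot'],o['grip_width'],o['force'])
c,im=shot('wrist','w1.png');np.save('c1.npy',c,allow_pickle=True)
E
```

```text
time_s: 1.15
tool_pos: [0.6199, 0.005, 0.1126]
tool_rot: [179.9, -0.1, 40.1]
force: [-0.3, -0.4, -0.2]
grip_width: 0.0151
grasp_force: 0.0
1.15 [0.61985261 0.00497318 0.11264599] [ 1.79940188e+02 -8.17417962e-02  4.00682877e+01] 0.015077597472711004 [-0.26720523 -0.3764472  -0.17523188]
```

View pics/w1.png

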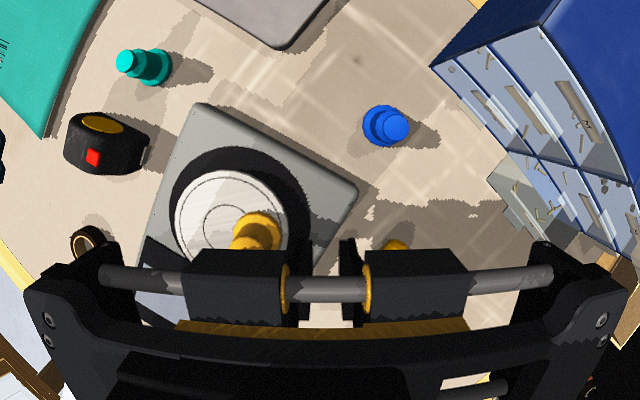

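The brass weight is at (255,232) on the pan, whose middle is about (225,222). The blue one (385,125) and teal one (145,67) are elsewhere, and the fingers are still closing. Next I descend beside the weight.

```bash
python3 -m crank '[{"x":-0.002,"z":0.01},{"x":-0.002,"z":0.022},{"x":-0.002,"z":0.032},{"x":-0.002,"z":0.0355},{"x":-0.002,"z":0.0355},{"x":-0.002,"y":-0.004,"z":0.0355},{"x":-0.002,"y":-0.008,"z":0.0355},{"x":-0.002,"y":-0.008,"z":0.0355}]' 0 5
python3 - <<'E'
from h import *
o=env.get_obs();print(o['tool_pos'],o['grip_width'],o['force'])
for n in ('side','scene','wrist'):
    c,im=shot(n,n+'2.png')
a=cv2.imread('pics/side2.png')[150:235,255:375];b=cv2.imread('pics/scene2.png')[150:235,230:350];d=cv2.imread('pics/wrist2.png')[140:310,130:370]
r=lambda i,s:cv2.resize(i,None,fx=s,fy=s,interpolation=cv2.INTER_CUBIC)
cv2.imwrite('pics/m2.png',np.vstack([np.hstack([r(a,3.3),r(b,3.3)]),r(d,1.65)[:,:396].copy() if 0 else cv2.copyMakeBorder(r(d,1.8),0,0,0,792-432,cv2.BORDER_CONSTANT)]))
E
```

```text
[0.61996311 0.00497137 0.11285955] 0.010826814253964385 [-0.27614063 -0.21420269 -0.06678166]invalid input
```

View pics/m2.png

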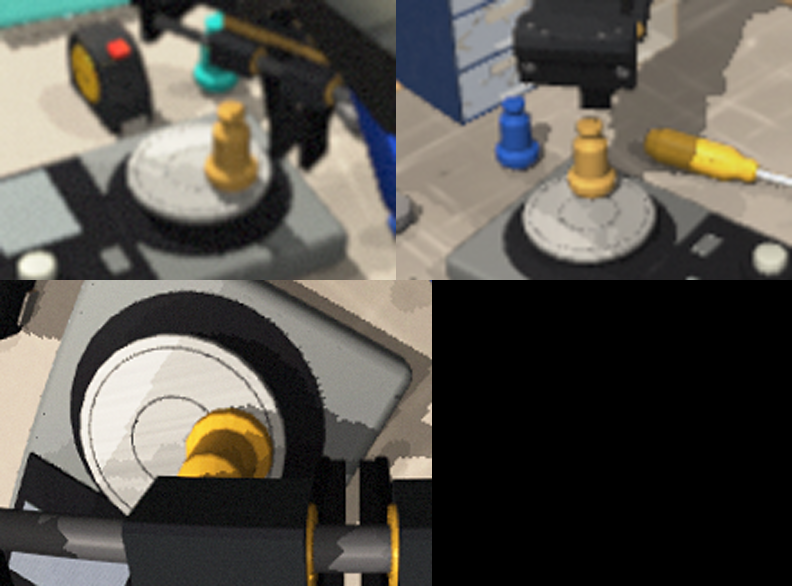

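Three crops (side, scene, wrist) show the weight upright and unmoved, with the fingers just beside it and higher. The move was refused because rows need all four keys.

```bash
python3 -m crank '[{"x":-0.002,"y":0,"z":0.01,"turn":0},{"x":-0.002,"y":0,"z":0.022,"turn":0},{"x":-0.002,"y":0,"z":0.032,"turn":0},{"x":-0.002,"y":0,"z":0.0355,"turn":0},{"x":-0.002,"y":0,"z":0.0355,"turn":0},{"x":-0.002,"y":-0.003,"z":0.0355,"turn":0},{"x":-0.002,"y":-0.006,"z":0.0355,"turn":0},{"x":-0.002,"y":-0.006,"z":0.0355,"turn":0}]' 0 5
python3 - <<'E'
from h import *
for n in ('side','wrist'):
    c,im=shot(n,n+'3.png')
a=cv2.imread('pics/side3.png')[150:235,255:375];d=cv2.imread('pics/wrist3.png')[150:350,130:370]
r=lambda i,w,h:cv2.resize(i,(w,h),interpolation=cv2.INTER_CUBIC)
cv2.imwrite('pics/m3.png',np.hstack([r(a,420,300),r(d,360,300)]))
E
```

```text
time_s: 2.35
tool_pos: [0.6136, 0.0088, 0.0764]
tool_rot: [180.0, -0.0, 40.0]
force: [-0.7, -0.2, -0.9]
grip_width: 0.0005
grasp_force: 0.0
```

View pics/m3.png

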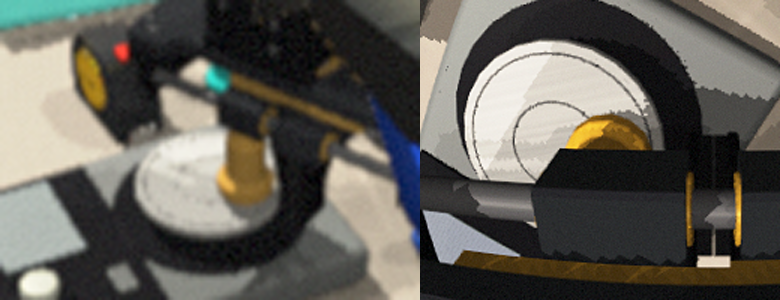

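The side crop shows the weight upright at (245,180), with the closed fingertips beside its foot and a small gap. The wrist crop shows the flange at (607,130). Now a slow push.

```bash
python3 -m crank '[{"x":0,"y":-0.002,"z":0,"turn":0},{"x":0,"y":-0.004,"z":0,"turn":0},{"x":0,"y":-0.006,"z":0,"turn":0},{"x":0,"y":-0.008,"z":0,"turn":0},{"x":0,"y":-0.010,"z":0,"turn":0},{"x":0,"y":-0.012,"z":0,"turn":0},{"x":0,"y":-0.014,"z":0,"turn":0},{"x":0,"y":-0.016,"z":0,"turn":0},{"x":0,"y":-0.018,"z":0,"turn":0},{"x":0,"y":-0.020,"z":0,"turn":0},{"x":0,"y":-0.020,"z":0,"turn":0}]' 0 5
cat > m.py <<'E'
import sys
from h import *
tag=sys.argv[1];pan=np.array([.5728,.0582])
est=[]
for n in ('wrist','side','scene'):
    c,im=shot(n,f'{n}{tag}.png');hsv=cv2.cvtColor(im,cv2.COLOR_BGR2HSV)
    m=cv2.inRange(hsv,(8,120,60),(28,255,255));k=proj(c,n,[*(pan+[.005,-.005]),.075]).astype(int)
    w=45 if n=='wrist' else 26
    M=np.zeros_like(m);sl=np.s_[k[1]-w:k[1]+w,k[0]-w:k[0]+w];M[sl]=m[sl]
    nn,l,s,ce=cv2.connectedComponentsWithStats(M);i=1+s[1:,4].argmax();M=l==i;s=s[i]
    ys,xs=np.where(M)
    if n=='wrist':
        print('wrist bbox',s);continue
    rows=[(r,np.where(M[r])[0].min(),np.where(M[r])[0].max()) for r in range(s[1],s[1]+s[3])]
    wd=max(r[2]-r[1] for r in rows);wr=[r for r in rows if r[2]-r[1]>=wd-1 and r[0]>s[1]+s[3]*.55]
    p=(np.mean([(r[1]+r[2])/2 for r in wr]),np.mean([r[0] for r in wr]))
    tp=rows[2] ; q=((tp[1]+tp[2])/2,rows[1][0])
    print(n,s,'flange px',p,wd+1,'-> xy',onz(c,n,p,.061)[:2].round(4),'pan px',proj(c,n,[*pan,.051]).round(1))
    est.append((c['position'],ray(c,n,p)))
# intersect horizontal bearings: two vertical planes
A=[];b=[]
for o,d in est:
    nrm=np.array([-d[1],d[0]]);nrm/=np.linalg.norm(nrm);A.append(nrm);b.append(nrm@o[:2])
X=np.linalg.solve(A,b);print('weight by bearings',X.round(4),'rel pan mm',((X-pan)*1e3).round(1))
a,b,d=[cv2.imread(f'pics/{n}{tag}.png') for n in ('side','scene','wrist')]
r=lambda i,w,h:cv2.resize(i,(w,h),interpolation=cv2.INTER_CUBIC)
cv2.imwrite(f'pics/m{tag}.png',np.hstack([r(a[150:235,255:375],260,184),r(b[150:235,230:350],260,184),r(d[150:350,110:390],260,184)]))
o=env.get_obs();print(o['time_s'],o['tool_pos'],o['force'])
E
python3 m.py 4
```

```text
time_s: 3.82
tool_pos: [0.6006, 0.0239, 0.0761]
tool_rot: [-180.0, -0.0, 40.0]
force: [-0.4, 0.1, 0.0]
grip_width: 0.0003
grasp_force: 0.1
wrist bbox [250 226  50  25 935]
side [316 177  11  30 192] flange px (np.float64(320.92857142857144), np.float64(200.0)) 11 -> xy [0.5836 0.0436] pan px [314.  200.2]
scene [282 199  14  13 148] flange px (np.float64(288.25), np.float64(207.5)) 14 -> xy [0.5786 0.0517] pan px [288.  213.4]
weight by bearings [0.5845 0.0467] rel pan mm [ 11.7 -11.5]
3.975 [0.60069034 0.02378272 0.07606323] [ 0.21677051 -0.58931694  0.54362701]
```

```bash
python3 - <<'E'
# same estimator on the initial pictures for calibration of bias
from h import *
for n,p in (('side',(324.5,200.5)),('scene',(289,203))):
    c=imaging.get_calibration(n);print(n,onz(c,n,p,.061),'pan px',proj(c,n,[.5728,.0582,.051]))
    im=cv2.imread(f'pics/{n}0.png');hsv=cv2.cvtColor(im,cv2.COLOR_BGR2HSV)
    k=proj(c,n,[.5728,.0582,.051]).astype(int)
    for z in range(1): 
        p1=cv2.inRange(hsv,(0,0,110),(180,80,255));M=np.zeros_like(p1);M[k[1]-22:k[1]+22,k[0]-32:k[0]+32]=p1[k[1]-22:k[1]+22,k[0]-32:k[0]+32]
        nn,l,s,ce=cv2.connectedComponentsWithStats(M);i=1+s[1:,4].argmax();print(s[i],ce[i])
E
```

```text
side [0.59025704 0.0401317  0.061     ] pan px [314.03717505 200.19787538]
[ 282  178   64   44 1498] [314.30307076 195.5246996 ]
scene [0.58968906 0.03943259 0.061     ] pan px [287.97195455 213.38458798]
[ 255  191   64   44 1631] [283.09319436 211.27713059]
```

View pics/m4.png

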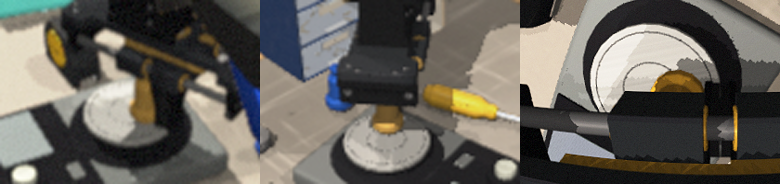

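Side, scene and wrist crops show the weight upright, touching the finger and partly hidden, still short of the middle. I'll push further, then back off for a clear view.

```bash
python3 -m crank '[{"x":0,"y":-0.002,"z":0,"turn":0},{"x":0,"y":-0.004,"z":0,"turn":0},{"x":0,"y":-0.006,"z":0,"turn":0},{"x":0,"y":-0.008,"z":0,"turn":0},{"x":0,"y":-0.008,"z":0,"turn":0},{"x":0,"y":-0.003,"z":0,"turn":0},{"x":0,"y":0.010,"z":0,"turn":0},{"x":-0.015,"y":0.015,"z":-0.02,"turn":0},{"x":-0.035,"y":0.015,"z":-0.045,"turn":0},{"x":-0.055,"y":0.015,"z":-0.065,"turn":0},{"x":-0.065,"y":0.015,"z":-0.07,"turn":0},{"x":-0.065,"y":0.015,"z":-0.07,"turn":0}]' 0 5
python3 m.py 5
python3 - <<'E'
from h import *
im=cv2.imread('pics/wrist5.png');c=imaging.get_calibration('wrist');k=proj(c,'wrist',[.5728,.0582,.051]).astype(int);x,y=k[0]-80,k[1]-75;print('crop origin',x,y)
cv2.imwrite('pics/z5.png',cv2.resize(im[y:y+150,x:x+160],None,fx=4,fy=4,interpolation=cv2.INTER_CUBIC))
E
```

```text
time_s: 5.48
tool_pos: [0.5607, -0.0305, 0.146]
tool_rot: [180.0, -0.0, 39.9]
force: [-0.4, -0.3, 0.8]
grip_width: 0.0007
grasp_force: 0.0
wrist bbox [ 228  110   52   45 1749]
side [314 166  24   9  72] flange px (np.float64(330.0), np.float64(171.0)) 10 -> xy [0.6292 0.133 ] pan px [314.  200.2]
scene [281 189  15  25 247] flange px (np.float64(288.375), np.float64(207.5)) 15 -> xy [0.5784 0.0515] pan px [288.  213.4]
weight by bearings [0.5993 0.0337] rel pan mm [ 26.5 -24.5]
5.625 [ 0.56056037 -0.02901366  0.14506485] [0.74405322 0.20343437 0.64632039]
crop origin 169 58
```

View pics/z5.png

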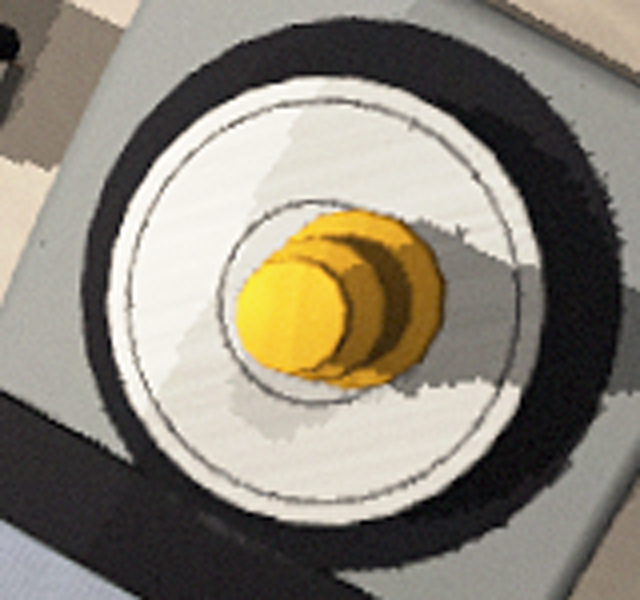

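Clear view: the brass weight is upright, flange centre about crop (356,298). Pan middle is about (325,300), so it's slightly off along the push line.

```bash
python3 - <<'E'
from h import *
c=imaging.get_calibration('wrist')
P=lambda x,y,z:onz(c,'wrist',(169+(x+.5)/4-.5,58+(y+.5)/4-.5),z)[:2]
pan=np.mean([P(107,300,.051),P(546,300,.051),P(326,76,.051),P(326,525,.051)],0);print(pan,P(322,301,.051))
e=[P(444,300,.063),P(358,210,.065),P(356,387,.061)];print(e)
fl=P(356,298,.064);kn=P(291,316,.107)
for w in (fl,kn):
    r=w-pan;print(w,(r*1e3).round(1),'tool x,y mm',(np.array([[.766,.643],[.643,-.766]])@r*1e3).round(1))
o=env.get_obs()['tool_pos'];r=(pan-o[:2]);print(o,'pan in tool',np.array([[.766,.643],[.643,-.766]])@r)
E
```

```text
[0.57269656 0.05907531] [0.57278834 0.05859137]
[array([0.58951486, 0.03879278]), array([0.59276899, 0.06144827]), array([0.56604625, 0.04184269])]
[0.57976109 0.05177315] [ 7.1 -7.3] tool x,y mm [ 0.7 10.1]
[0.57910045 0.05206713] [ 6.4 -7. ] tool x,y mm [0.4 9.5]
[ 0.56056037 -0.02901366  0.14506485] pan in tool [ 0.06593753 -0.05967258]
```

```bash
python3 -m crank '[{"x":0.02,"y":0,"z":0.02,"turn":0},{"x":0.045,"y":0,"z":0.045,"turn":0},{"x":0.065,"y":0,"z":0.065,"turn":0},{"x":0.065,"y":0,"z":0.07,"turn":0},{"x":0.065,"y":-0.008,"z":0.07,"turn":0},{"x":0.065,"y":-0.015,"z":0.07,"turn":0},{"x":0.065,"y":-0.018,"z":0.07,"turn":0},{"x":0.065,"y":-0.020,"z":0.07,"turn":0}]' 0 5
python3 -m crank '[{"x":0,"y":-0.002,"z":0,"turn":0},{"x":0,"y":-0.004,"z":0,"turn":0},{"x":0,"y":-0.006,"z":0,"turn":0},{"x":0,"y":-0.008,"z":0,"turn":0},{"x":0,"y":-0.010,"z":0,"turn":0},{"x":0,"y":-0.012,"z":0,"turn":0},{"x":0,"y":-0.0125,"z":0,"turn":0},{"x":0,"y":-0.0125,"z":0,"turn":0}]' 0 5
python3 -m crank '[{"x":0,"y":0.003,"z":0,"turn":0},{"x":0,"y":0.013,"z":0,"turn":0},{"x":-0.015,"y":0.02,"z":-0.02,"turn":0},{"x":-0.035,"y":0.02,"z":-0.045,"turn":0},{"x":-0.055,"y":0.02,"z":-0.065,"turn":0},{"x":-0.065,"y":0.02,"z":-0.07,"turn":0},{"x":-0.065,"y":0.02,"z":-0.07,"turn":0},{"x":-0.065,"y":0.02,"z":-0.07,"turn":0}]' 0 5
python3 - <<'E'
from h import *
c,im=shot('wrist','wrist6.png');k=proj(c,'wrist',[.5728,.0588,.051]).astype(int);x,y=k[0]-80,k[1]-75;print('crop origin',x,y)
for n in('side','scene'): shot(n,n+'6.png')
cv2.imwrite('pics/z6.png',cv2.resize(im[y:y+150,x:x+160],None,fx=4,fy=4,interpolation=cv2.INTER_CUBIC))
E
```

```text
time_s: 6.62
tool_pos: [0.5976, 0.0275, 0.0769]
tool_rot: [180.0, -0.1, 40.0]
force: [-0.8, -0.0, 0.0]
grip_width: 0.0003
grasp_force: 0.0
time_s: 7.62
tool_pos: [0.5895, 0.0372, 0.076]
tool_rot: [-180.0, -0.0, 40.0]
force: [1.1, 0.3, 0.6]
grip_width: 0.0003
grasp_force: 0.2
time_s: 8.62
tool_pos: [0.5525, -0.0196, 0.1454]
tool_rot: [-180.0, 0.0, 40.0]
force: [0.6, -0.6, -0.4]
grip_width: 0.0004
grasp_force: 0.0
crop origin 184 56
```

View pics/z6.png

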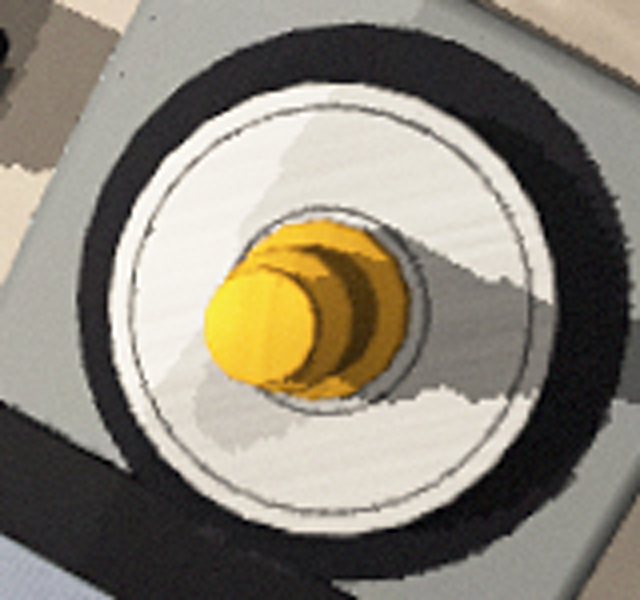

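The weight is upright with its flange at crop (320,308), inside the 40 mm circle centred near (327,309), so it looks nearly concentric. I'll compute that and triangulate the key.

```bash
python3 - <<'E'
from h import *
c=imaging.get_calibration('wrist')
P=lambda x,y,z:onz(c,'wrist',(184+(x+.5)/4-.5,56+(y+.5)/4-.5),z)[:2]
pan=np.mean([P(109,309,.051),P(557,309,.051),P(333,82,.051),P(333,535,.051)],0);print(pan)
T=np.array([[.766,.643],[.643,-.766]])
for w in (P(319.5,308.5,.064),P(259,328,.107)):
    r=w-pan;print(w,(r*1e3).round(1),'tool mm',(T@r*1e3).round(1))
# key in three views
rays=[]
for n in ('wrist','side','scene'):
    im=cv2.imread(f'pics/{n}6.png');cc=imaging.get_calibration(n);hsv=cv2.cvtColor(im,cv2.COLOR_BGR2HSV)
    k=proj(cc,n,[.457,0,.045]);print(n,k.round(1))
    x,y=k.astype(int);w=14;m=cv2.inRange(hsv,(0,0,150),(180,60,255));M=np.zeros_like(m);sl=np.s_[max(y-w,0):y+w,max(x-w,0):x+w];M[sl]=m[sl]
    nn,l,s,ce=cv2.connectedComponentsWithStats(M)
    if nn>1: i=1+s[1:,4].argmax();print(s[i],ce[i]);rays.append((cc['position'],ray(cc,n,ce[i]),n))
rays.append((np.array([0.64922513,0.07733905,0.38434979]),ray({'camera_matrix':c['camera_matrix'],'attitude':np.array([-16.48987155,0.08057485,0.02991221])},'wrist',(130+149.5/3.8-.5,60+487.5/3.8-.5)),'wrist0'))
A=0;b=0
for o,d,n in rays:
    d=d/np.linalg.norm(d);Q=np.eye(3)-np.outer(d,d);A=A+Q;b=b+Q@o
X=np.linalg.solve(A,b);print('key',X,[(n,np.linalg.norm((np.eye(3)-np.outer(d,d)/(d@d))@(X-o)).round(4)) for o,d,n in rays],'dist pan',np.linalg.norm(X[:2]-pan))
o=env.get_obs();print(o['time_s'],o['tool_pos'])
E
```

```text
[0.57286481 0.05785981]
[0.57398411 0.05755186] [ 1.1 -0.3] tool mm [0.7 1. ]
[0.57315554 0.05780179] [ 0.3 -0.1] tool mm [0.2 0.2]
wrist [242.2 273.9]
side [264.6 231.4]
[252 217  26  10 167] [263.38922156 220.05389222]
scene [343.5 227.7]
[329 213  28  14 221] [346.01357466 217.19909502]
key [0.46037107 0.00072331 0.06984876] [('side', np.float64(0.0047)), ('scene', np.float64(0.0077)), ('wrist0', np.float64(0.0093))] dist pan 0.12617218953315512
8.775 [ 0.55249131 -0.01947119  0.1452544 ]
```

```bash
python3 - <<'E'
from h import *
rays=[]
for n,p0 in (('side',(266,229.5)),('scene',(343.4,228))):
    im=cv2.imread(f'pics/{n}2.png');cc=imaging.get_calibration(n);hsv=cv2.cvtColor(im,cv2.COLOR_BGR2HSV)
    x,y=map(int,p0);w=9;m=cv2.inRange(hsv,(0,0,170),(90,60,255));M=np.zeros_like(m);sl=np.s_[y-w:y+w,x-w:x+w];M[sl]=m[sl]
    nn,l,s,ce=cv2.connectedComponentsWithStats(M);i=1+s[1:,4].argmax();print(n,s[i],ce[i]);rays.append((cc['position'],ray(cc,n,ce[i]),n))
c=imaging.get_calibration('wrist')
im=cv2.imread('pics/wrist0.png');hsv=cv2.cvtColor(im,cv2.COLOR_BGR2HSV);m=cv2.inRange(hsv,(0,0,150),(180,60,255));M=np.zeros_like(m);M[176:202,157:184]=m[176:202,157:184]
nn,l,s,ce=cv2.connectedComponentsWithStats(M);i=1+s[1:,4].argmax();print(s[i],ce[i])
rays.append((np.array([0.64922513,0.07733905,0.38434979]),ray({'camera_matrix':c['camera_matrix'],'attitude':np.array([-16.48987155,0.08057485,0.02991221])},'wrist',ce[i]),'wrist0'))
A=0;b=0
for o,d,n in rays:
    d=d/np.linalg.norm(d);Q=np.eye(3)-np.outer(d,d);A=A+Q;b=b+Q@o
X=np.linalg.solve(A,b);print('key',X,[(n,np.linalg.norm((np.eye(3)-np.outer(d,d)/(d@d))@(X-o)).round(4)) for o,d,n in rays],np.linalg.norm(X[:2]-[.5728,.0582]))
o=env.get_obs()['tool_pos'];r=X-o;print('tool rel',np.array([[.766,.643],[.643,-.766]])@r[:2],r[2])
E
```

```text
side [257 220  18   6  66] [263.27272727 221.68181818]
scene [339 224   9   8  56] [342.91071429 227.46428571]
[161 179  14  18 190] [167.75789474 187.73157895]
key [0.45698595 0.0067325  0.0565318 ] [('side', np.float64(0.0063)), ('scene', np.float64(0.0056)), ('wrist0', np.float64(0.006))] 0.12673514681463924
tool rel [-0.05630813 -0.08148198] -0.08872260342025226
```

```bash
python3 - <<'E'
from h import *
c=imaging.get_calibration('wrist')
rays=[]
im=cv2.imread('pics/side2.png');hsv=cv2.cvtColor(im,cv2.COLOR_BGR2HSV);m=cv2.inRange(hsv,(0,0,150),(180,60,255))
M=np.zeros_like(m);M[224:242,256:276]=m[224:242,256:276];nn,l,s,ce=cv2.connectedComponentsWithStats(M);i=1+s[1:,4].argmax();print(s[i],ce[i])
for n,p in (('side',ce[i]),('scene',(342.9,227.5))):
    cc=imaging.get_calibration(n);rays.append((cc['position'],ray(cc,n,p),n))
rays.append((np.array([0.64922513,0.07733905,0.38434979]),ray({'camera_matrix':c['camera_matrix'],'attitude':np.array([-16.48987155,0.08057485,0.02991221])},'wrist',(167.8,187.7)),'wrist0'))
A=0;b=0
for o,d,n in rays:
    d=d/np.linalg.norm(d);Q=np.eye(3)-np.outer(d,d);A=A+Q;b=b+Q@o
X=np.linalg.solve(A,b);print('key',X,[(n,np.linalg.norm((np.eye(3)-np.outer(d,d)/(d@d))@(X-o)).round(4)) for o,d,n in rays],np.linalg.norm(X[:2]-[.5728,.0582]))
o=env.get_obs()['tool_pos'];r=X-o;print(o,'tool rel',np.array([[.766,.643],[.643,-.766]])@r[:2],r[2])
E
```

```text
[261 226  10   9  73] [265.46575342 230.15068493]
key [0.4576149  0.00093858 0.0472765 ] [('side', np.float64(0.0015)), ('scene', np.float64(0.0011)), ('wrist0', np.float64(0.0015))] 0.1286331096888948
[ 0.55249131 -0.01947119  0.1452544 ] tool rel [-0.05955184 -0.07663941] -0.09797790220119734
```

```bash
python3 -m crank '[{"x":-0.01,"y":-0.013,"z":0,"turn":0},{"x":-0.025,"y":-0.032,"z":0,"turn":0},{"x":-0.042,"y":-0.054,"z":0.005,"turn":0},{"x":-0.054,"y":-0.070,"z":0.02,"turn":0},{"x":-0.0595,"y":-0.0765,"z":0.04,"turn":0},{"x":-0.0595,"y":-0.0765,"z":0.06,"turn":0},{"x":-0.0595,"y":-0.0765,"z":0.07,"turn":0},{"x":-0.0595,"y":-0.0765,"z":0.07,"turn":0},{"x":-0.0595,"y":-0.0765,"z":0.07,"turn":0}]' 0 5
python3 - <<'E'
from h import *
o=env.get_obs();print(o['tool_pos'],o['force'])
for n in ('side','scene'): shot(n,n+'7.png')
a,b=cv2.imread('pics/side7.png')[160:260,225:365],cv2.imread('pics/scene7.png')[160:260,250:390]
cv2.imwrite('pics/z7.png',np.hstack([cv2.resize(i,(395,282),interpolation=cv2.INTER_CUBIC) for i in(a,b)]))
E
```

```text
time_s: 9.9
tool_pos: [0.4585, 0.0004, 0.0766]
tool_rot: [180.0, -0.0, 40.0]
force: [-0.1, 0.3, 0.2]
grip_width: 0.0006
grasp_force: 0.0
[4.58518884e-01 3.78085257e-04 7.66322392e-02] [-0.11220754  0.28379548  0.22033444]
```

View pics/z7.png

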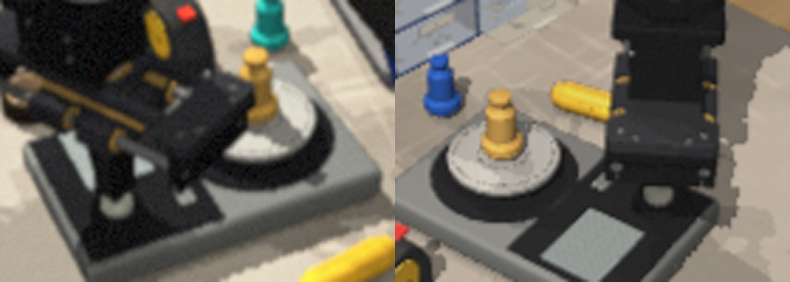

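The weight stands upright in the middle of the pan in both views, and the fingertips are right above the white key (side crop (117,205)). Now I press in steps.

```bash
python3 -m crank '[{"x":0,"y":0,"z":0.004,"turn":0},{"x":0,"y":0,"z":0.008,"turn":0},{"x":0,"y":0,"z":0.010,"turn":0},{"x":0,"y":0,"z":0.012,"turn":0},{"x":0,"y":0,"z":0.012,"turn":0},{"x":0,"y":0,"z":0.012,"turn":0}]' 0 5 | egrep 'pos|force'
python3 -m crank '[{"x":0,"y":0,"z":0.001,"turn":0},{"x":0,"y":0,"z":0.002,"turn":0},{"x":0,"y":0,"z":0.002,"turn":0},{"x":0,"y":0,"z":0.002,"turn":0}]' 0 5 | egrep 'pos|force'
```

```text
tool_pos: [0.4583, 0.0003, 0.0653]
force: [-1.8, 1.0, 10.7]
grasp_force: 5.3
tool_pos: [0.4584, 0.0003, 0.065]
force: [-9.3, -1.5, 23.3]
grasp_force: 12.2
```

Force is over 4 N and it isn't moving further. I'll check the spring travel on the way up.

```bash
for i in 1 2 3 4 5; do python3 -m crank '[{"x":0,"y":0,"z":-0.0015,"turn":0},{"x":0,"y":0,"z":-0.0015,"turn":0},{"x":0,"y":0,"z":-0.0015,"turn":0}]' 0 5 | egrep 'pos|^force'; done
```

```text
tool_pos: [0.4583, 0.0003, 0.0652]
force: [-3.9, 0.5, 14.4]
tool_pos: [0.4582, 0.0003, 0.0654]
force: [-0.6, 0.0, 6.7]
tool_pos: [0.4582, 0.0003, 0.0666]
force: [1.2, -0.4, 2.4]
tool_pos: [0.4579, 0.0003, 0.068]
force: [2.3, -0.6, 2.1]
tool_pos: [0.4575, 0.0003, 0.0694]
force: [0.2, -0.4, 1.9]
```

The force held at 2–2.5 N over several millimetres above a hard stop at 0.065, which fits the key bottoming out and springing back. I'll retreat and check.

```bash
python3 -m crank '[{"x":0,"y":0,"z":-0.0015,"turn":0},{"x":0,"y":0,"z":-0.0015,"turn":0},{"x":0,"y":0,"z":-0.0015,"turn":0}]' 0 5 | egrep 'pos|^force'; python3 -m crank '[{"x":0,"y":0,"z":-0.002,"turn":0},{"x":0,"y":0,"z":-0.01,"turn":0},{"x":0,"y":0,"z":-0.03,"turn":0},{"x":-0.01,"y":0,"z":-0.06,"turn":0},{"x":-0.01,"y":0,"z":-0.1,"turn":0},{"x":-0.01,"y":0,"z":-0.12,"turn":0},{"x":-0.01,"y":0,"z":-0.12,"turn":0},{"x":-0.01,"y":0,"z":-0.12,"turn":0}]' 0 5|egrep 'time|pos|force'
python3 - <<'E'
from h import *
for n in ('side','scene','wrist'): shot(n,n+'8.png')
a,b,d=cv2.imread('pics/side8.png')[150:260,220:365],cv2.imread('pics/scene8.png')[150:260,240:385],cv2.imread('pics/wrist8.png')
cv2.imwrite('pics/z8.png',np.vstack([np.hstack([cv2.resize(i,(395,300),interpolation=cv2.INTER_CUBIC) for i in(a,b)]),cv2.copyMakeBorder(cv2.resize(d,(480,300)),0,0,0,310,0)]))
E
```

```text
tool_pos: [0.4573, 0.0003, 0.0707]
force: [-0.5, 0.7, 0.7]
time_s: 14.5
tool_pos: [0.4496, -0.0061, 0.1903]
force: [0.7, -0.4, -1.2]
grasp_force: 0.0
```

View pics/z8.png

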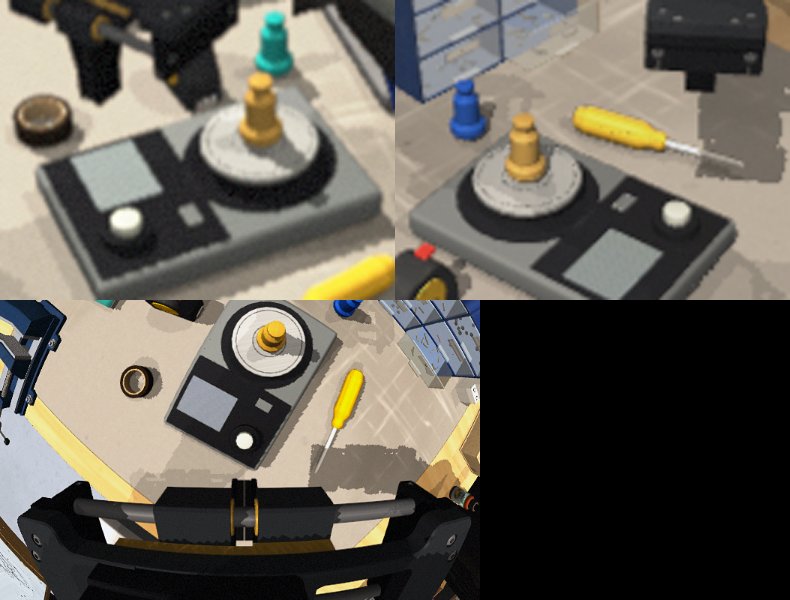

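The weight stands upright in the middle of the pan, the key (side crop (125,222)) is back up, the bystanders are untouched and the arm is clear.

```bash
python3 -c "
from cell import env
print(env.sign_off())"
```

```text
the job is handed in; nothing more can be done
None
```

The brass weight stands upright within about 1 mm of the pan's middle; the white key was then pressed to its stop and released, and the job was handed in after about 15 s of robot time (no verdict was returned).

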